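Lay the packs in their sloping cradles and stamp the long one

TASK

Lay the long and the short kraft pack, label up, flat in the sloping cradle that fits each one's length, and let go. Then take the hand stamp, set its foot flat on the middle of the long pack's label, press the spring plunger fully down to its stop and hold it there for a moment; stamp the long pack only. Finally stand the stamp upright on its round rubber pad again, plunger up, leaving both packs in their cradles and the tape roll, tape cutter and pen cup where they are.

Things in the scene. Friction and masses are not known exactly. Their poses are not given: they have to be found in the camera images.
- long_pack: The longer of two look-alike oblong packs in brown kraft paper, 160 mm long (its x), 56 mm wide (its y), 45 mm high (its z). Origin at the centre of its underside. A white label, 68 x 46 mm, is in the middle of the top. Starts lying flat on the bench, label up; about 0.35 kg. Which pack lies nearer changes.
- short_pack: The shorter of two look-alike oblong packs in brown kraft paper, 100 mm long (its x), 56 mm wide (its y), 45 mm high (its z). Origin at the centre of its underside. A white label, 68 x 46 mm, is in the middle of the top. Starts lying flat on the bench, label up; about 0.25 kg. Which pack lies nearer changes.
- long_pack_label (a point): Centre of the label on the long pack's top face, 45 mm above its underside.
- short_pack_label (a point): Centre of the label on the short pack's top face, 45 mm above its underside.
- long_cradle_lane: Bed of the longer fixed cradle (grey stand, aluminium bed), sloping 30 degrees, low side towards the robot. Origin: centre of the bed's upper face, 77 mm above the bench; x up the slope, y across, z square out of the bed. Rails 8 mm high, 6 mm thick ring it; inside them it is 176 mm long (x) and 70 mm wide (y). Left or right place and yaw vary.
- short_cradle_lane: Bed of the shorter fixed cradle (grey stand, aluminium bed), sloping 30 degrees, low side towards the robot. Origin: centre of the bed's upper face, 62 mm above the bench; x up the slope, y across, z square out of the bed. Rails 8 mm high, 6 mm thick ring it; inside them it is 116 mm long (x) and 70 mm wide (y). Left or right place and yaw vary.
- stamp: Round hand stamp, 115 mm high, 0.22 kg, upright on its pad. Origin at the centre of the underside of its foot, z up through the head. Black foot 46 mm across and 12 mm high, black column 32 mm across up to 55 mm; above it the grey cylindrical plunger head, 38 mm across, from 67 to 115 mm above the underside (plunger up). Grip it by the head; it can be pressed while held so.
- plunger (a joint): Travel of the stamp's plunger head down along the stamp's axis: 0 is up, 0.012 m is fully down on its stop (the head meets the column). A spring returns it; it takes about 4 N to start it and 9 N to bring it to the stop, and the force rises steeply there.
- stamp_pad: Round black rubber pad, 100 mm across and 5 mm thick, fixed on the bench; the stamp stands on it. Origin at the centre of its underside.
- tape_roll: Bystander: roll of brown tape lying flat, 110 mm across, 48 mm high, origin at the centre of its underside.
- tape_cutter: Bystander: yellow tape cutter, 50 x 90 x 38 mm, origin at the centre of its underside.
- pen_cup: Bystander: white open cup, 76 mm across the mouth, 95 mm high, origin at the centre of its underside.

How it is judged (in metres and radians):
On the way, in this order (a step that is already met when the one before it is completed fails the run):
1. both packs lie released in the cradles of their own length (x of long_pack in the frame of long_cradle_lane between -0.013 and 0.013 m and y of long_pack in the frame of long_cradle_lane between -0.012 and 0.012 m and z of long_pack in the frame of long_cradle_lane between -0.006 and 0.006 m and angle between the z axis of long_pack and the z axis of long_cradle_lane, either way round below 0.08 rad and angle between each of long_pack, short_pack's own z axis and vertical below 1.2 rad and linear speed of each of long_pack, short_pack below 0.02 m/s and contact force between the fingers and long_pack below 0.5 N and x of short_pack in the frame of short_cradle_lane between -0.013 and 0.013 m and y of short_pack in the frame of short_cradle_lane between -0.012 and 0.012 m and z of short_pack in the frame of short_cradle_lane between -0.006 and 0.006 m and angle between the z axis of short_pack and the z axis of short_cradle_lane, either way round below 0.08 rad and contact force between the fingers and short_pack below 0.5 N), for 0.2 s.
2. the stamp's foot is flat on the middle of the long pack's label, with the plunger down on its stop (value of joint plunger above 0.0105 m and distance between stamp and long_pack_label below 0.018 m and angle between the z axis of stamp and the z axis of long_pack, either way round below 0.14 rad), for 0.2 s.
3. the stamp stands upright on its pad, released, plunger up (horizontal distance between stamp and stamp_pad below 0.027 m and height (world z) of stamp between 0.002 and 0.009 m and angle between stamp's own z axis and vertical below 0.1 rad and value of joint plunger below 0.002 m and linear speed of stamp below 0.02 m/s and contact force between the fingers and stamp below 0.5 N), for 0.2 s.
At the end, for the whole second after the job is handed in: Each pack lies flat, label up, in the cradle of its own length (centre within 13 mm along and 12 mm across, underside within 6 mm of the bed); the stamp stands upright on its pad (foot within 27 mm of its centre), plunger up within 2 mm; all released and at rest (all of step 1 and all of step 3); the robot touches nothing.
It fails at once if the tape roll is moved more than 30 mm (distance of tape_roll from where it was at the start of the episode above 0.03 m).
It fails at once if the tape cutter is moved more than 30 mm (distance of tape_cutter from where it was at the start of the episode above 0.03 m).
It fails at once if the pen cup is moved more than 30 mm (distance of pen_cup from where it was at the start of the episode above 0.03 m).
It fails at once if the short pack is stamped (value of joint plunger above 0.006 m and distance between stamp and short_pack_label below 0.05 m).
It also fails if it takes over 72 s, if anything falls off the work surface, if the arm or the gripper's body presses on something with over 40 N, if the wrist force passes 120 N, or if a joint passes its speed limit or range.

ROBOT

A 6-joint arm with a two-finger parallel gripper is mounted at the origin on the work surface. World frame = base frame: x ahead of the robot, y to its left, z up, the work surface at z = 0. Lengths are in mm, angles in rad, forces in N, time in s.
With the tool pointing down it reaches from about 350 to 925 mm from the base axis. Payload 6.4 kg.
Tool frame: the origin (TCP) lies at the very end of the fingers, on their centre line; the grasp point (between the pads) lies 19 mm behind it; z points along the fingers, y is the line along which they close (so a half turn about z gives the same grasp; the last joint's range is limited). The gripper opens to 85 mm and grips with 20 to 120 N. Pads are 22 mm wide; open, the fingers measure 114 mm over their backs; the gripper's body (76 mm by 85 mm) begins 54 mm behind the grasp point. The pads swing forward as they close: fully open they stand 13 mm farther back than shut.
Start: joints at [-1.464, 0.245, 1.558, -0, 1.339, -0.174], TCP at [180.135, -624.552, 231.29] pointing down, gripper open.
Joint ranges: [-3.13, 3.13], [-1.02, 2.26], [0.13, 2.54], [-0.95, 4.09], [0.21, 2.88], [-2.74, 2.74]. Speed limits (rad/s): [2.57, 2.57, 3.14, 3.14, 3.14, 3.14].

INTERFACE

Orientations are given as a 3x3 rotation matrix whose columns are the frame's x, y, z axes.
In Python, from plant import ctrl gives the robot as it stands. Calls block until the motion is done:
- ctrl.move_ptp(position, orientation): joint-space move of the TCP to a pose.
- ctrl.move_straight(position, velocity=150, attitude=None, guard=None): straight line of the TCP; attitude=None keeps the orientation; velocity is the mean speed in mm/s. With guard (N) it stops when the force on the tool has changed by that much, and returns True; else False.
- ctrl.set_joints(angles): joint-space move.
- ctrl.command_gripper(opening): opening from 0.0 (shut) to 1.0 (fully open); the grip force is fixed at half the most; returns when the fingers have stopped.
- ctrl.pause(seconds).
- ctrl.ik(position, orientation): joint angles nearest the present ones, or None.
- ctrl.grab_frame(name): name is "scene" or "top"; returns the picture (400x640x3 uint8, red, green, blue); there is no depth.
- ctrl.camera_params(name): a dict with "vfov" (degrees; the focal length in pixels is half the picture's height over the tangent of half this angle, whatever the lens; pixels are square), "cx", "cy" (the principal point, pixels), "k1" (the pictures are not rectified: a ray, as slopes to the right and down, at radius r is drawn at 1 + k1 r^2 times it, then the intrinsics apply), "R" (3x3) and "t" (3): a world point X has camera coordinates R X + t. Camera axes: x right, y down, z forward; pixel columns grow to the right and rows downward; lengths in mm; the calibration is good to about 2 mm. A picture is of the moment at which its call begins. camera_params takes no time and is no camera call.
A pose or a line that the arm cannot do raises ctrl.MotionError and nothing moves.
- ctrl.close_job(): hands the job in; it is judged then, once.
Readings, each from a call of its own:
- ctrl.read_clock(): time.
- ctrl.read_qpos(): joint angles.
- ctrl.read_joint_vel(): joint speeds.
- ctrl.read_effort(): joint torques, N m.
- ctrl.read_position(): TCP position.
- ctrl.read_orientation(): TCP orientation.
- ctrl.read_contact_force(): force on the tool from outside, world axes, zero at the start.
- ctrl.read_ft_torque(): the same for the moment, N m.
- ctrl.read_gripper_width(): opening from 0.0 (shut) to 1.0 (fully open).
- ctrl.read_grip_force(): force on a finger pad.
Only numpy, scipy, OpenCV 4.12 (cv2) and the standard library are available. Lean on these libraries where they do the work, as an engineer would, in place of code of your own. Each camera call takes 0.05 s, during which the arm holds its last target. There are 200 camera calls.

## Working session

There is one attempt and no reset: what is moved stays moved. The work goes in short steps, each a Python script; the robot and the scene stay as the last script left them, time stands still between calls to the robot, and variables do not carry over. Pictures are saved under pics/ and viewed, at most 10 in all, crops included, and the job is handed in when it is done.

```bash
mkdir -p pics; ls; python3 - <<'E'
from plant import ctrl
import cv2
for n in("scene","top"):
    cv2.imwrite(f"pics/{n}0.png",ctrl.grab_frame(n)[:,:,::-1]); p=ctrl.camera_params(n); print(n,p)
E
```

```text
pics
scene {'vfov': 44.20817351746865, 'cx': 319.98610346000737, 'cy': 190.0710375044504, 'k1': -0.12311954426789508, 'R': array([[-8.62724139e-01,  5.05674389e-01, -6.87339670e-04],
       [ 3.09166171e-01,  5.26387576e-01, -7.92043180e-01],
       [-4.00154144e-01, -6.83527273e-01, -6.10464682e-01]]), 't': array([ 568.74457855,  -91.87623561, 1677.65840771])}
top {'vfov': 51.45662956356468, 'cx': 321.5213633752499, 'cy': 207.91382523708003, 'k1': -0.00101240896903504, 'R': array([[ 1.63450990e-03, -9.99673903e-01, -2.54836347e-02],
       [-9.97922899e-01,  1.05345009e-05, -6.44196145e-02],
       [ 6.43988759e-02,  2.55359972e-02, -9.97597463e-01]]), 't': array([ -29.14805093,  602.90873154, 1134.01637891])}
```

View pics/top0.png

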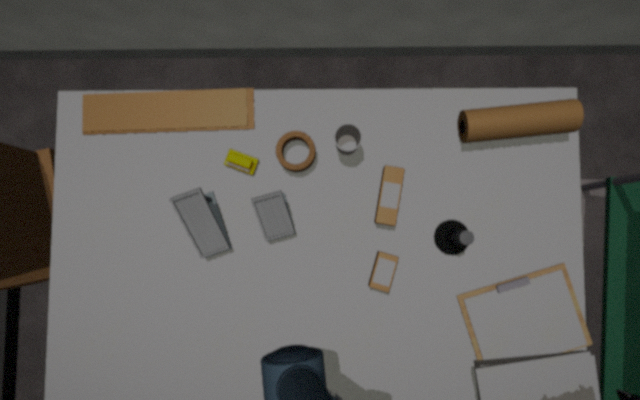

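View pics/scene0.png

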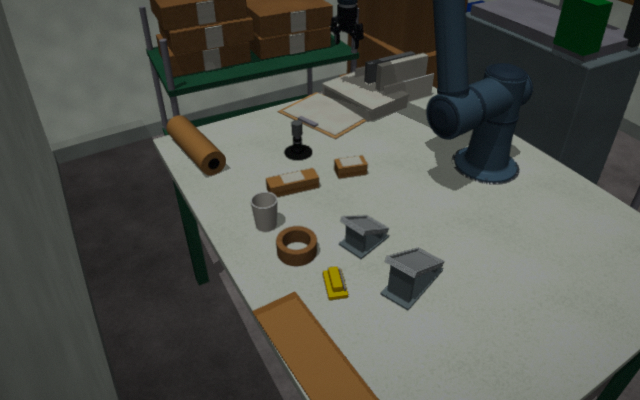

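The top view shows the long pack at px (390,195), the short pack at (384,271), the stamp on its pad at (452,237), the long cradle at (201,222) and the short cradle at (273,216). The tape roll, cutter and cup are at (296,151), (242,161) and (348,138). The scene view agrees with this.

```bash
cat > h.py <<'E'
import numpy as np, cv2
from plant import ctrl
def cam(n):
    p=ctrl.camera_params(n); f=200/np.tan(np.radians(p["vfov"])/2)
    return p,f
def ray(n,uv):
    p,f=cam(n); d=(np.array(uv,float)-[p["cx"],p["cy"]])/f; s=d.copy()
    for _ in range(20): s=d/(1+p["k1"]*(s@s))
    R=np.array(p["R"]); return -R.T@p["t"], R.T@np.r_[s,1]
def onz(n,uv,z):
    c,d=ray(n,uv); return c+d*(z-c[2])/d[2]
def proj(n,X):
    p,f=cam(n); c=np.array(p["R"])@X+p["t"]; s=c[:2]/c[2]
    return s*(1+p["k1"]*(s@s))*f+[p["cx"],p["cy"]]
E
python3 - <<'E'
from h import *
im=cv2.imread("pics/top0.png"); hsv=cv2.cvtColor(im,cv2.COLOR_BGR2HSV)
g=im.astype(int).sum(2)/3
print("cam",ray("top",(320,200))[0].round())
for nm,(x0,y0,x1,y1) in dict(A=(365,155,415,235),B=(360,243,410,300)).items():
    roi=hsv[y0:y1,x0:x1]
    br=((roi[...,1]>90)&(roi[...,2]>70)).astype(np.uint8)
    cs,hi=cv2.findContours(br,cv2.RETR_CCOMP,cv2.CHAIN_APPROX_NONE)
    for c,h in zip(cs,hi[0]):
        if cv2.contourArea(c)<60: continue
        fill=np.zeros_like(br); cv2.drawContours(fill,[c],-1,1,-1)
        if h[3]>=0: fill&=(1-br)
        m=cv2.moments(fill,True); uv=np.array([m['m10'],m['m01']])/m['m00']+[x0,y0]
        box=cv2.boxPoints(cv2.minAreaRect(c))+[x0,y0]
        W=np.array([onz("top",b,45) for b in box]); e=[W[1]-W[0],W[2]-W[1]]; L=max(e,key=np.linalg.norm)
        print(nm,h[3]>=0,uv.round(1),onz("top",uv,45).round(1),[np.linalg.norm(v).round(1) for v in e],np.degrees(np.arctan2(L[1],L[0])).round(1))
c1=cv2.resize(im[180:268,160:310],None,fx=5,fy=5,interpolation=cv2.INTER_CUBIC)
cv2.imwrite("pics/c1.png",cv2.convertScaleAbs(c1,alpha=1.5))
dark=(g[210:265,425:485]<45).astype(np.uint8)
m=cv2.moments(dark,True); uv=np.array([m['m10'],m['m01']])/m['m00']+[425,210]; print("pad",uv,onz("top",uv,5))
c2=cv2.resize(im[205:265,420:490],None,fx=8,fy=8,interpolation=cv2.INTER_CUBIC)
cv2.imwrite("pics/c2.png",cv2.convertScaleAbs(c2,alpha=1.5))
E
```

```text
cam [ 529.  -58. 1169.]
A False [385.4 215.1] [ 581.9 -202.1   45. ] [np.float64(86.6), np.float64(55.0)] -9.8
A False [392.3 174.8] [ 691.4 -221.5   45. ] [np.float64(64.3), np.float64(54.4)] -8.5
B False [381.2 271.5] [ 430.6 -189.5   45. ] [np.float64(96.9), np.float64(55.2)] -15.8
pad [449.5084088  237.12807245] [ 522.51120038 -384.0925645     5.        ]
```

View pics/c1.png

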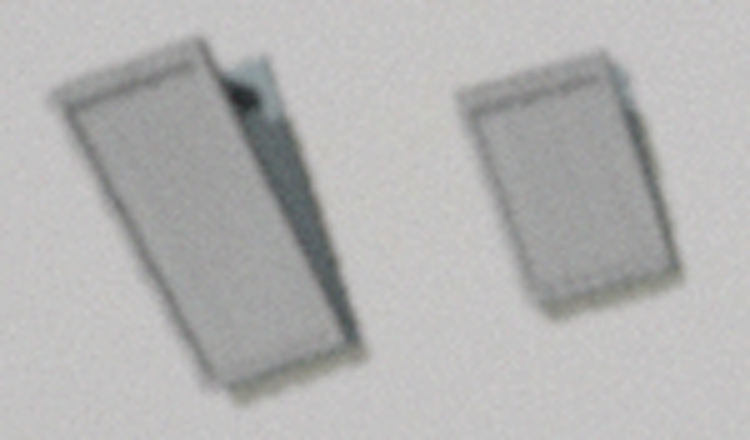

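View pics/c2.png

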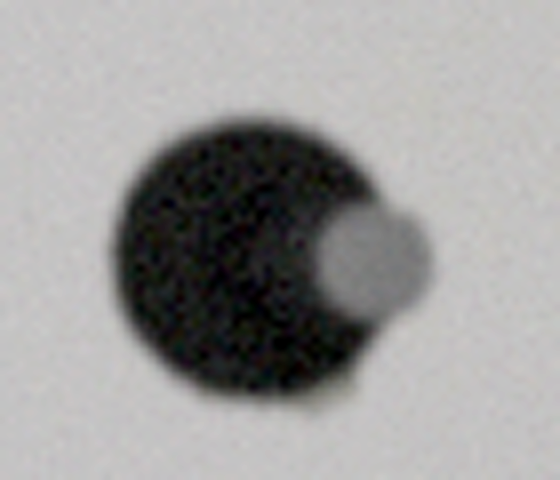

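Crop 1 (5x) shows the rail-ring corners. Long cradle: UL(47,92), UR(205,36), LR(~345,345), LL(208,388). Short cradle: UL(457,92), UR(607,50), LR(~675,272), LL(~535,300). Crop 2 (8x) shows the grey head top at (374,261) and the pad centre at (254,257).

```bash
python3 - <<'E'
from h import *
im=cv2.imread("pics/top0.png"); hsv=cv2.cvtColor(im,cv2.COLOR_BGR2HSV)
for nm,(x0,y0,x1,y1) in dict(A=(365,155,415,235),B=(360,243,410,300)).items():
    roi=hsv[y0:y1,x0:x1]; br=((roi[...,1]>90)&(roi[...,2]>70)).astype(np.uint8)
    hull=cv2.convexHull(cv2.findNonZero(br)); fill=np.zeros_like(br); cv2.fillPoly(fill,[hull],1)
    lab=cv2.morphologyEx(((fill>0)&(roi[...,1]<60)).astype(np.uint8),cv2.MORPH_OPEN,np.ones((3,3)))
    m=cv2.moments(lab,True); uv=np.array([m['m10'],m['m01']])/m['m00']+[x0,y0]
    def rect(c):
        box=cv2.boxPoints(cv2.minAreaRect(c))+[x0,y0]; W=np.array([onz("top",b,45) for b in box]); e=[W[1]-W[0],W[2]-W[1]]; L=max(e,key=np.linalg.norm)
        return W.mean(0).round(1),[np.linalg.norm(v).round(1) for v in e],np.degrees(np.arctan2(L[1],L[0])).round(1)
    print(nm,"label",uv.round(1),onz("top",uv,45).round(1),rect(cv2.findNonZero(lab)),"hull",rect(hull))
T=lambda p,o,k:(np.array(p)+.5)/k-.5+o
for nm,zc,L,P in (("long",77,188,[(47,92),(205,36),(345,345),(208,388)]),("short",62,128,[(457,92),(607,50),(675,272),(535,300)])):
    zs=[zc+6.9+s*L/4 for s in(1,1,-1,-1)]
    W=np.array([onz("top",T(p,[160,180],5),z) for p,z in zip(P,zs)])
    d=lambda i,j:(np.linalg.norm((W[i]-W[j])[:2]).round(1), np.degrees(np.arctan2(*(W[i]-W[j])[1::-1])).round(1))
    print(nm,"ctr",W.mean(0).round(1),"widths",d(0,1),d(3,2),"len(%.1f)"%(L*.866),d(0,3),d(1,2)); print(W.round(0).tolist())
print("head",onz("top",T((374,261),[420,205],8),120),"pad",onz("top",T((254,257),[420,205],8),5))
E
```

```text
A label [390.2 194.9] [ 636.6 -215.3   45. ] (array([ 636.7, -216. ,   45. ]), [np.float64(69.3), np.float64(50.0)], np.float64(-10.7)) hull (array([ 634.7, -212.8,   45. ]), [np.float64(156.8), np.float64(55.2)], np.float64(-9.8))
B label [383.7 271.7] [ 430.1 -196.2   45. ] (array([ 430.2, -196.3,   45. ]), [np.float64(68.9), np.float64(48.0)], np.float64(-16.3)) hull (array([ 430.5, -193.8,   45. ]), [np.float64(96.9), np.float64(55.2)], np.float64(-15.8))
long ctr [556.8 288.8  83.9] widths (np.float64(85.1), np.float64(109.5)) (np.float64(78.6), np.float64(107.5)) len(162.8) (np.float64(163.9), np.float64(19.8)) (np.float64(166.8), np.float64(17.6))
[[621.0, 355.0, 131.0], [649.0, 275.0, 131.0], [490.0, 225.0, 37.0], [467.0, 300.0, 37.0]]
short ctr [578.6  98.   68.9] widths (np.float64(80.9), np.float64(105.6)) (np.float64(78.1), np.float64(101.4)) len(110.8) (np.float64(112.9), np.float64(16.3)) (np.float64(118.7), np.float64(14.8))
[[623.0, 152.0, 101.0], [645.0, 74.0, 101.0], [530.0, 44.0, 37.0], [515.0, 121.0, 37.0]]
head [ 523.04407313 -393.61755222  120.        ] pad [ 523.74075553 -389.08970677    5.        ]
```

```bash
cat >> h.py <<'E'
def lane(x,y,z,psi):
    psi=np.radians(psi); c,s=np.cos(psi),np.sin(psi); k=np.pi/6
    X=np.array([np.cos(k)*c,np.cos(k)*s,np.sin(k)]); Y=np.array([-s,c,0]); return np.array([x,y,z]),np.c_[X,Y,np.cross(X,Y)]
LONG=lane(561.6,290.3,77,18.6); SHORT=lane(583.7,99.5,62,15.3)
E
python3 - <<'E'
from h import *
def cr(n,x0,y0,w,h,k):
    im=cv2.imread(f"pics/{n}0.png")[y0:y0+h,x0:x0+w]; im=cv2.convertScaleAbs(cv2.resize(im,None,fx=k,fy=k,interpolation=cv2.INTER_CUBIC),alpha=1.5)
    for (o,R),L in((LONG,176),(SHORT,116)):
      for col,l,wd,z in(((0,0,255),L+12,82,8),((0,255,0),L,70,8)):
        P=[o+R@[a*l/2,b*wd/2,z] for a,b in((1,1),(1,-1),(-1,-1),(-1,1))]
        q=np.array([((proj(n,p)-[x0,y0])+.5)*k-.5 for p in P]); cv2.polylines(im,[q.round().astype(np.int32)],True,col,1)
    return im
a=cr("top",160,180,150,72,4); b=cr("scene",325,205,150,72,4)
cv2.imwrite("pics/ov.png",np.vstack([a,b]))
E
```

```text
(no output)
```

View pics/ov.png

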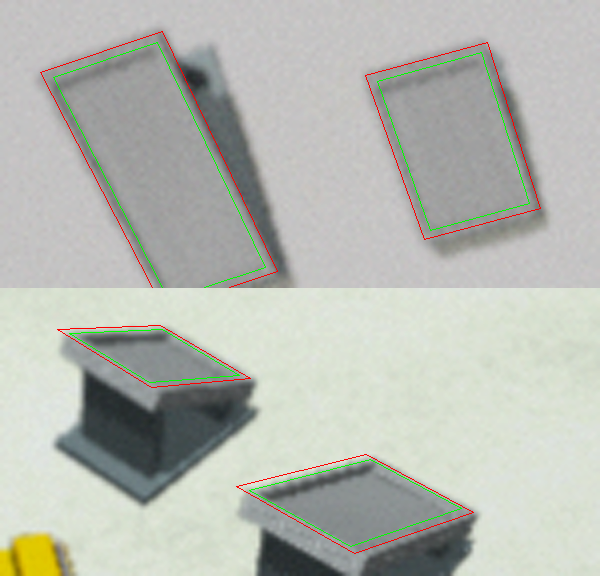

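The overlay fits the top view to about 1 px and the scene view to about 3 mm, which is good enough. I'll place the long pack first.

```bash
cat >> h.py <<'E'
def rz(d):
    d=np.radians(d); c,s=np.cos(d),np.sin(d); return np.array([[c,-s,0],[s,c,0],[0,0,1.]])
def orient(R,pos):
    """tool pointing along -z of R, closing along its y; the half turn nearer to the present joints"""
    q=np.array(ctrl.read_qpos()); best=None
    for s in(1,-1):
        O=np.c_[-s*R[:,0],s*R[:,1],-R[:,2]]; j=ctrl.ik(list(pos),O)
        if j is not None and abs(j[5])<2.6:
            c=np.abs(np.array(j)-q).max()
            if best is None or c<best[0]: best=(c,O)
    return best[1]
def pick(xy,yaw,h=11):
    p=np.array([*xy,0.]); O=orient(rz(yaw),p+[0,0,150]); ctrl.command_gripper(1.0)
    ctrl.move_ptp(p+[0,0,150],O); g=ctrl.move_straight(p+[0,0,h],120,guard=15)
    ctrl.command_gripper(0.0); print("pick",g,ctrl.read_position(),ctrl.read_gripper_width(),ctrl.read_grip_force())
    ctrl.move_straight(p+[0,0,230],200)
def place(ln,h=11):
    o,R=ln; n=R[:,2]; O=orient(R,o+n*120); ctrl.move_ptp(o+n*120,O)
    ctrl.move_straight(o+n*(h+15),120); g=ctrl.move_straight(o+n*(h+1),30,guard=8)
    print("place",g,(R.T@(np.array(ctrl.read_position())-o)).round(1),np.round(ctrl.read_contact_force(),1),ctrl.read_gripper_width())
def leave(ln):
    o,R=ln; n=R[:,2]; ctrl.command_gripper(1.0); ctrl.pause(.2); ctrl.move_straight(np.array(ctrl.read_position())+n*110,150); print("t",ctrl.read_clock())
E
python3 - <<'E'
from h import *
pick((636.6,-215.3),-10.2); print(ctrl.read_clock()); place(LONG); print(ctrl.read_clock())
E
```

```text
pick False [ 637.43078738 -215.34485106   12.17982642] 0.6458612016177327 66.97537422180176
5.4583
place True [ 0.2  0.  13.4] [-3.7 -1.3  5.1] 0.6483118834877729
8.675
```

```bash
python3 - <<'E'
from h import *
leave(LONG); pick((430.1,-196.2),-16); place(SHORT); leave(SHORT)
ctrl.move_ptp([480,-300,300],orient(rz(0),[480,-300,300]))
a=[cv2.resize(ctrl.grab_frame(n)[y:y+72,x:x+150,::-1],None,fx=4,fy=4,interpolation=cv2.INTER_CUBIC) for n,x,y in(("top",160,180),("scene",325,200))]
cv2.imwrite("pics/p1.png",cv2.convertScaleAbs(np.vstack(a),alpha=1.5)); print(ctrl.read_clock())
E
```

```text
t 10.175
pick False [ 430.77142267 -196.61390727   11.8321781 ] 0.6498685149619032 65.13889789581299
place True [ 0.2 -0.1 13.3] [-2.9 -1.   5.7] 0.6464214211449684
t 19.0583
20.6583
```

View pics/p1.png

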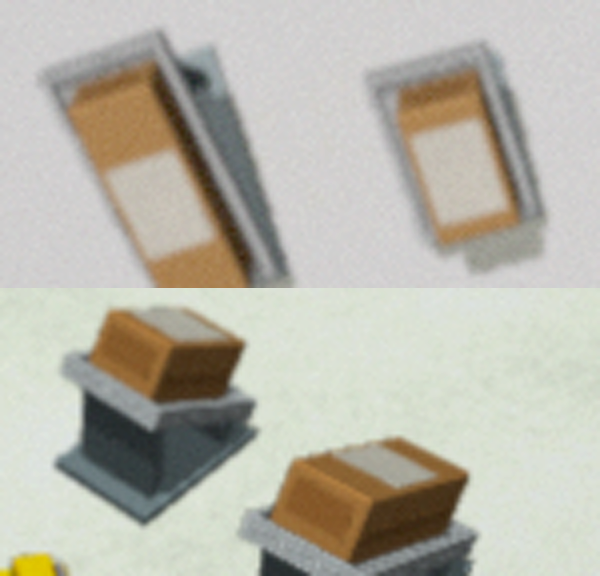

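Both packs look seated inside their rails. The long label centres at crop (162,205) and the short one at (461,171). I'll convert these to lane coordinates and then pick up the stamp.

```bash
python3 - <<'E'
from h import *
for (o,R),p in((LONG,(162.2,205.5)),(SHORT,(461.2,170.8))):
    c,d=ray("top",(np.array(p)+.5)/4-.5+[160,180]); n=R[:,2]; X=c+d*(((o+45*n)-c)@n)/(d@n); print((R.T@(X-o)).round(1),X.round(1))
p=np.array([523.,-392.,0]); O=orient(rz(0),p+[0,0,250])
ctrl.move_ptp(p+[0,0,220],O); print(ctrl.move_straight(p+[0,0,82],100,guard=10))
ctrl.command_gripper(0.0); print(ctrl.read_position(),ctrl.read_gripper_width(),ctrl.read_grip_force(),ctrl.read_contact_force())
ctrl.move_straight(p+[0,0,260],150)
im=ctrl.grab_frame("scene"); cv2.imwrite("pics/s1.png",cv2.convertScaleAbs(cv2.resize(im[50:200,220:370,::-1],None,fx=4,fy=4,interpolation=cv2.INTER_CUBIC),alpha=1.5)); print(ctrl.read_clock())
E
```

```text
[-4.3 -2.6 45. ] [537.6 279.5 113.8]
[-2.9 -3.3 45. ] [560.4  89.7  99.5]
False
[ 523.14108741 -392.2617065    82.41663967] 0.4310863710794141 59.90931451320648 [-0.23245007 -0.75531845  1.70296555]
24.6583
```

View pics/s1.png

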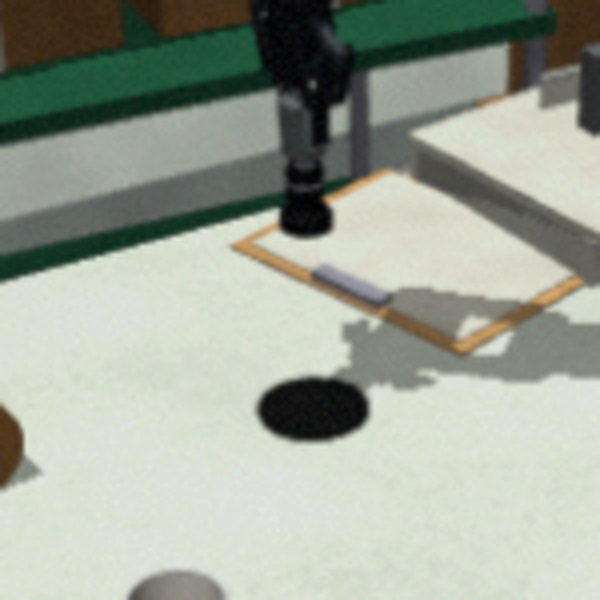

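The stamp hangs straight in the gripper and the empty pad shows at crop (313,408). Next I press it on the long label.

```bash
python3 - <<'E'
from h import *
o,R=LONG; P=lambda z:o+R@[-4,-2,z]
O=orient(R,P(200)); m=[400,-50,330]
ctrl.move_ptp(P(200),O); ctrl.move_straight(P(128),100)
g=ctrl.move_straight(P(105),15,guard=22)
print(g,(R.T@(np.array(ctrl.read_position())-o)).round(1),(R.T@np.array(ctrl.read_contact_force())).round(1))
ctrl.pause(.6); print((R.T@(np.array(ctrl.read_position())-o)).round(1),(R.T@np.array(ctrl.read_contact_force())).round(1),ctrl.read_gripper_width(),ctrl.read_clock())
im=ctrl.grab_frame("scene"); cv2.imwrite("pics/s2.png",cv2.convertScaleAbs(cv2.resize(im[180:310,330:480,::-1],None,fx=4,fy=4,interpolation=cv2.INTER_CUBIC),alpha=1.5))
E
```

```text
True [ -3.7  -2.2 111.4] [-2.  -1.3 10.3]
[ -3.7  -2.1 111.4] [-1.6 -0.4  8.5] 0.4312937917465666 29.5167
```

View pics/s2.png

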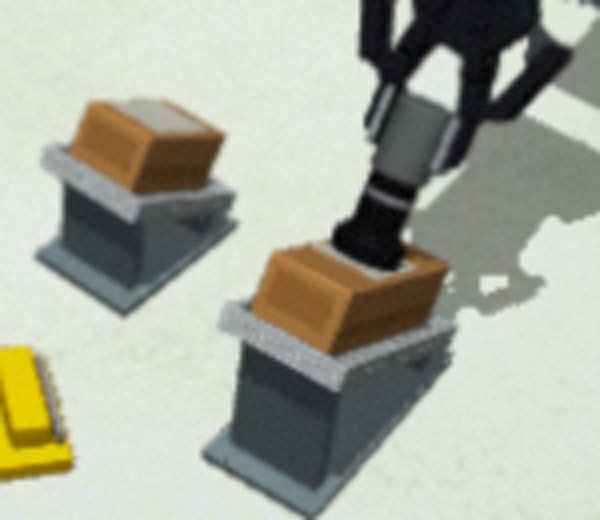

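The foot sits flat on the long label at crop (370,245). The force is only about 8.5 N, so I'll push further until it clearly stiffens.

```bash
python3 - <<'E'
from h import *
o,R=LONG
for z in (110.4,109.4,108.4,107.4,106.4):
    g=ctrl.move_straight(o+R@[-4,-2,z],10); ctrl.pause(.15)
    f=R.T@np.array(ctrl.read_contact_force()); print((R.T@(np.array(ctrl.read_position())-o)).round(2),f.round(1))
    if f[2]>22: break
ctrl.pause(.6); print(ctrl.read_clock())
E
```

```text
[ -3.16  -2.11 111.38] [-4.9 -2.3 16.3]
[ -2.86  -2.11 111.26] [-9.1 -3.6 28.7]
31.0083
```

It stiffens sharply, so the plunger is on its stop, and it has been held there. Now I return the stamp.

```bash
python3 - <<'E'
from h import *
o,R=LONG; ctrl.move_straight(o+R@[-4,-2,200],80)
p=np.array([523.,-391.,0]); ctrl.move_ptp(p+[0,0,220],orient(rz(0),p+[0,0,220]))
ctrl.move_straight(p+[0,0,92],100); g=ctrl.move_straight(p+[0,0,81],15,guard=3)
print(g,ctrl.read_position(),ctrl.read_contact_force())
ctrl.command_gripper(1.0); ctrl.pause(.3); ctrl.move_straight(p+[0,0,230],100)
ctrl.move_ptp([480,-150,300],orient(rz(0),[480,-150,300])); ctrl.pause(.3)
a=[cv2.resize(ctrl.grab_frame(n)[y:y+72,x:x+100,::-1],None,fx=4,fy=4,interpolation=cv2.INTER_CUBIC) for n,x,y in(("top",160,180),("top",410,200),("scene",365,210),("scene",250,100))]
cv2.imwrite("pics/f.png",cv2.convertScaleAbs(np.vstack([np.hstack(a[:2]),np.hstack(a[2:])]),alpha=1.5)); print(ctrl.read_clock())
E
```

```text
True [ 522.86682514 -390.95594669   81.98267574] [ 0.71635216 -0.30229496  3.9804354 ]
40.6417
```

View pics/f.png

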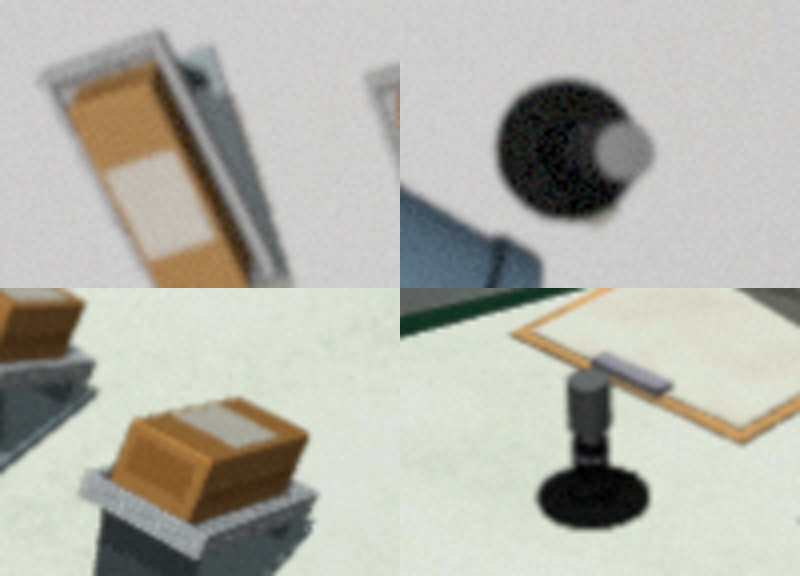

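The long pack is unmoved, with its label still at crop (162,205). The stamp stands upright on its pad, head at (624,150) and pad centre at (568,148), and the arm is clear.

```bash
python3 -c "
from plant import ctrl; print(ctrl.close_job())"
```

```text
the job is handed in; nothing more can be done
None
```

I handed the job in at about 41 s on the clock: both packs are in their own cradles, only the long pack was stamped (plunger held on its stop), and the stamp is back upright on its pad; the verdict was not shown.

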